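Clear the reading plate and hold the loupe over the test window

ROBOT

A 7-joint arm with a two-finger parallel gripper is mounted at the origin on a cart in front of the work surface, level with it; the furniture and walls round the work are solid. World frame = base frame: x ahead of the robot, y to its left, z up, the work surface at z = 0. Lengths are in m, angles in rad, forces in N, time in s.
With the tool pointing down it reaches from about 0.425 to 0.925 m from the base axis. Payload 6.8 kg.
Tool frame: the origin (TCP) lies at the very end of the fingers, on their centre line; the grasp point (between the pads) lies 19 mm behind it; z points along the fingers, y is the line along which they close (so a half turn about z gives the same grasp; the last joint's range is limited). The gripper opens to 85 mm and grips with 20 to 120 N. Pads are 22 mm wide; open, the fingers measure 114 mm over their backs; the gripper's body (76 mm by 85 mm) begins 54 mm behind the grasp point. The pads swing forward as they close: fully open they stand 13 mm farther back than shut.
Start: joints at [-1.443, 0.477, 0.022, 1.555, -0.011, 1.109, -0.083], TCP at [0.158, 0.656, 0.231] pointing down, gripper open.
Joint ranges: [-2.96, 2.96], [-0.34, 2.1], [-1.41, 1.46], [0.24, 2.44], [-1.37, 4.51], [0.17, 1.92], [-2.96, 2.96]. Speed limits (rad/s): [2.39, 2.39, 3.14, 3.14, 3.14, 3.14, 3.14].

INTERFACE

Orientations are given as a unit quaternion [w, x, y, z].
In Python, from station import bot gives the robot as it stands.
- The arm moves only by the tool jog_arm, never from a script. Its argument "motion" is a list of rows, each a list of 7 numbers: the turn, a rotation vector about the tool's x, y, z in rad, then the shift along the tool's x, y, z in mm, then the finger opening in mm, from 0 to 85.4. A call has 1 to 10 rows; each row is the pose to reach, as a shift and turn from the pose commanded when the call began, along the tool's axes at that moment; what a row does not reach only later rows make up. A row lasts 1/8 s, in which the tool goes at most 62.5 mm and 10.7 degrees, less where a joint would pass 70% of its speed; a pose out of reach is approached as far as the arm can. A call with a gripper value outside its range is refused whole. The fingers move at their own pace and stop on an object; "grip_force" is the grip in N (left out, the last holds). Time passes only in rows, so rows that repeat a pose let the fingers close. It gives the time, the measured TCP pose, the force, the opening and the grip force at its end, in the units of the state.
- bot.get_obs(): the state, without advancing time (a new reading comes with each control period).
- bot.read_camera(name): name is "side" or "top"; returns a dict with "pixels" (400x640x3 uint8, red, green, blue), "camera_matrix" (3x3 intrinsics, pixels), "T" (4x4, takes a point from camera to world coordinates). Camera axes: x right, y down, z forward; pixel columns grow to the right and rows downward; lengths in m; the calibration is good to about 2 mm. A picture is of the moment at which its call begins. There is no depth.
- bot.hand_in(): hands the job in; it is judged then, once.
Trained networks look in a picture, given as the dict that the camera call returned (one of the last four; its "shot" number tells which), for a name from the list of things; names that differ only in an ending like _2 or _b are one class to them, and where a whole thing is asked for, a point or a joint stands for the part that bears it (a point fixed in the world has none). Each returns a list of dicts, best first, with "score" (0 to 1); they miss things now and then, are a little off and sometimes report something else, mostly with a low value. They report only what shows in the picture. A call takes as long as a camera call. They do not tell look-alikes from the thing itself.
- bot.spot_in(thing, picture): "xy" ([column, row] in pixels, amid what is visible of it).
- bot.tip_of(thing, picture): "xy" ([column, row] in pixels: a listed point, or the origin of a listed thing).
The state is a dict: "t": time; "q": joint angles; "joint_vel": joint speeds; "joint_torque": joint torques, N m; "eef_pos": TCP position; "tool_rot": TCP orientation; "contact_force": force on the tool from outside, world axes, zero at the start; "torque": the same for the moment, N m; "gripper_width": opening from 0.0 (shut) to 1.0 (fully open); "grasp_force": force on a finger pad.
Only numpy, scipy, OpenCV 4.12 (cv2) and the standard library are available. Lean on these libraries where they do the work, as an engineer would, in place of code of your own. Each camera call takes 0.05 s, during which the arm holds its last target. There are 200 camera calls.

TASK

Pick up the bench brush and with it, not with the fingers, sweep the three used tube caps off the reading plate into its catch trough, then set the brush down on the table clear of the reading stage. Then pick up the loupe by its handle and hold it still and level, with the lens centred over the test cassette's window at the height shown by the pointer on the focus post; finish while still holding it there, resting on nothing. Leave the pointer and the other things on the table where they are.

Things in the scene. Friction and masses are not known exactly. Their poses are not given: they have to be found in the camera images.
- plate (a point): Centre of the reading area, on top of the reading stage: a plain metal plate fixed to the table, its top 20 mm up. x, y, z: the stage's axes (x away from the robot, turned up to 0.3 rad; z up). The plate spans x -65..65, y -70..100 mm; the trough joins on at y = -70 (right-hand side). The caps start within x +-38, y -42..27 mm; the strip y > 45 mm starts free.
- window (a point): Centre of the reading window (6x20 mm) of the white test cassette (24x72 mm, long side along the stage's y), which is set flush in the middle of the plate and cannot move; 21 mm above the table. Axes as plate.
- trough (a point): Centre of the catch trough's floor, 3 mm above the table, 17 mm below the plate's top. Axes as plate. Inside: x +-65, y -42..42 mm; open above and toward the plate (+y). End walls (x) reach 17 mm above the table, lower than the plate's top; the outer wall (-y) 30 mm.
- mark (a point): Tip of the black pointer on the focus post: the focal height. Post (10 mm thick, top 156 mm above the table) at x = 105, y = 0 mm of plate, behind the plate. Its collar (22 mm thick, 12 mm high) is clamped 76 to 136 mm above the table, differing from start to start; the pointer reaches toward the plate, tip 79 mm from the window in x. Do not shift it.
- brush_grip (a point): Centre of the upright flat-sided wooden handle (x 94, y 18, height 36 mm) of the bench brush, 54 mm above its bristle tips; balance point. The brush stands on its bristles: block x 120, y 26 mm, wooden back up to 36 mm, handle from there to 72 mm; bristles stiff as a solid block; 0.12 kg. Stands left or right of the stage (swaps with the loupe), x up to 0.4 rad from straight ahead.
- loupe_grip (a point): Where to grip the loupe, near its balance point: mid-height of its flat-sided black handle (y 16, height 22 mm; from -72 to +33 mm in x). It lies flat on the table, this point 11 mm up, lens toward +x; about 0.09 kg. It lies left or right of the stage (swaps with the brush), x up to 0.4 rad from straight ahead.
- lens (a point): Centre of the loupe's lens (round rim 68 mm outside, 14 mm thick; this point 7 mm above its underside), 80 mm from loupe_grip in x and 4 mm lower. z is the lens axis, up when level.
- brush: The bench brush; origin between the bristle tips, axes as brush_grip.
- loupe: The loupe; origin on its underside below loupe_grip, same axes.
- stage: The reading stage with plate, trough, focus post and collar; origin on the table 20 mm below plate, same axes.
- cap_1_c (a point): Centre (half-way up) of one of the three used tube caps on the plate: round, black, 22 mm across, 12 mm high, about 12 g, flat side down.
- cap_1: That cap; origin at the centre of its underside.
- cap_2_c (a point): Centre (half-way up) of one of the three used tube caps on the plate: round, black, 22 mm across, 12 mm high, about 12 g, flat side down.
- cap_2: That cap; origin at the centre of its underside.
- cap_3_c (a point): Centre (half-way up) of one of the three used tube caps on the plate: round, black, 22 mm across, 12 mm high, about 12 g, flat side down.
- cap_3: That cap; origin at the centre of its underside.
- tube_by: capped sample tube lying, 17x92x17 mm, on the near left of the table; origin at the centre of its underside; a bystander, not to be disturbed.
- pen_by: pen lying, 12x137x15 mm, at the near right; origin at the centre of its underside; a bystander, not to be disturbed.
- swab_by: flat sealed swab pack, 22x165x8 mm, behind and to the right of the reading stage; origin at the centre of its underside; a bystander, not to be disturbed.
- roll_by: roll of labels, 62x58x58 mm, behind and to the left of the reading stage; origin at the centre of its underside; a bystander, not to be disturbed.
- thermo_by: white hand thermometer lying, 33x146x34 mm, at the back left; origin at the centre of its underside; a bystander, not to be disturbed.
- plaster_by: carton, 60x98x41 mm, at the far right; origin at the centre of its underside; a bystander, not to be disturbed.
Things that resemble listed ones, but are neither listed nor needed, are in the scene too. Leave any blue look-alike of the brush alone.

How it is judged:
On the way, in this order (a step that is already met when the one before it is completed fails the run):
1. all three caps lie in the trough while the brush is in the gripper (x of cap_1_c in the frame of trough between -0.068 and 0.068 m and y of cap_1_c in the frame of trough between -0.045 and 0.042 m and z of each of cap_1_c, cap_2_c, cap_3_c in the frame of trough below 0.03 m and x of cap_2_c in the frame of trough between -0.068 and 0.068 m and y of cap_2_c in the frame of trough between -0.045 and 0.042 m and x of cap_3_c in the frame of trough between -0.068 and 0.068 m and y of cap_3_c in the frame of trough between -0.045 and 0.042 m and contact force between the fingers and brush above 0.5 N), for 0.2 s.
2. the brush is set down on the table, clear of the stage, and let go (height (world z) of brush_grip below 0.065 m and contact force between brush and stage below 0.2 N and contact force between the fingers and brush below 0.2 N and linear speed of brush below 0.05 m/s), for 0.2 s.
At the end, for the whole second after the job is handed in: Caps in the trough; brush released on the table, not touching the stage; loupe held still by the gripper, clear of stage and brush, lens centre within 15 mm horizontally of the window and 10 mm of the pointer's height, tilted under 0.15 rad (all of step 2 and x of cap_1_c in the frame of trough between -0.068 and 0.068 m and y of cap_1_c in the frame of trough between -0.045 and 0.042 m and z of each of cap_1_c, cap_2_c, cap_3_c in the frame of trough below 0.03 m and x of cap_2_c in the frame of trough between -0.068 and 0.068 m and y of cap_2_c in the frame of trough between -0.045 and 0.042 m and x of cap_3_c in the frame of trough between -0.068 and 0.068 m and y of cap_3_c in the frame of trough between -0.045 and 0.042 m and horizontal distance between lens and window below 0.015 m and z of lens in the frame of mark between -0.01 and 0.01 m and angle between lens's own z axis and vertical below 0.15 rad and linear speed of loupe below 0.03 m/s and angular speed of loupe below 0.3 rad/s and contact force between the fingers and loupe above 1 N and contact force between loupe and stage below 0.2 N and contact force between loupe and brush below 0.2 N); the arm keeps its last pose, push and grip.
It fails at once if the robot touches a cap with its fingers or arm (contact force between any of the fingers, the arm and cap_1 above 0.5 N or contact force between any of the fingers, the arm and cap_2 above 0.5 N or contact force between any of the fingers, the arm and cap_3 above 0.5 N).
It fails at once if the focus pointer is shifted more than 6 mm (distance of mark from where it was at the start of the episode above 0.006 m).
It fails at once if a bystander is moved more than 30 mm (distance of any of tube_by, pen_by, swab_by, roll_by, thermo_by, plaster_by from where it was at the start of the episode above 0.03 m).
It also fails if it takes over 72 s, if anything falls off the work surface, if the arm or the gripper's body presses on something with over 40 N, if the wrist force passes 120 N, or if a joint passes its speed limit or range.

## Working session

There is one attempt and no reset: what is moved stays moved. The work goes in short steps, Python scripts to look and compute and a tool call to move; the robot and the scene stay as the last step left them, time stands still between calls to the robot, and variables do not carry over. Pictures are saved under pics/ and viewed, at most 10 in all, crops included, and the job is handed in when it is done.

Besides the shell and the picture viewer there is one more tool, called after "Request:" as name(argument=value, ...) on one line, values as JSON. jog_arm: Moves the arm, as the interface text tells. Its arguments: {"type":"object","properties":{"motion":{"type":"array"},"grip_force":{"type":"number"}},"required":["motion"]}

```bash
ls; mkdir -p pics; cat > h.py <<'E'
import numpy as np, cv2
from station import bot
def ray(p,xy):
    K=np.array(p["camera_matrix"]);T=np.array(p["T"])
    d=T[:3,:3]@np.linalg.solve(K,[xy[0],xy[1],1.]); return T[:3,3],d
def atz(p,xy,z):
    o,d=ray(p,xy); return o+d*(z-o[2])/d[2]
def proj(p,X):
    K=np.array(p["camera_matrix"]);T=np.array(p["T"])
    c=T[:3,:3].T@(np.array(X)-T[:3,3]); u=K@c; return u[:2]/u[2]
def tri(p1,a,p2,b):
    o1,d1=ray(p1,a);o2,d2=ray(p2,b);d1/=np.linalg.norm(d1);d2/=np.linalg.norm(d2)
    s=np.linalg.lstsq(np.c_[d1,-d2],o2-o1,rcond=None)[0]
    A=o1+s[0]*d1;B=o2+s[1]*d2; return (A+B)/2,np.linalg.norm(A-B)
def save(p,n): cv2.imwrite(n,np.ascontiguousarray(p["pixels"][:,:,::-1]))
E
cat > m1.py <<'E'
from h import *
np.set_printoptions(precision=4,suppress=True)
t=bot.read_camera("top");s=bot.read_camera("side")
save(t,"pics/t1.png");save(s,"pics/s1.png")
Z=dict(plate=.02,window=.021,trough=.003,brush_grip=.054,brush=0,loupe_grip=.011,lens=.007,loupe=0,stage=0,cap_1_c=.026,mark=.1)
for n,z in Z.items():
    for nm,p in(("top",t),("side",s)):
        for d in bot.tip_of(n,p)[:4]:
            print(n,nm,round(d["score"],2),np.round(d["xy"],1),atz(p,d["xy"],z)[:2])
o=bot.get_obs();print(o["eef_pos"],o["tool_rot"],o["t"])
print(t["T"],s["T"])
E
python3 m1.py
```

```text
pics
plate top 0.78 [308.6 195.2] [ 0.5453 -0.018 ]
plate side 0.83 [309.1 236.3] [0.5341 0.0107]
plate side 0.29 [290.3 230.1] [ 0.5886 -0.0257]
plate side 0.25 [306.3 226.7] [ 0.5434 -0.0438]
window top 0.68 [308.4 194.9] [ 0.5463 -0.0174]
window side 0.96 [304.5 233. ] [ 0.5474 -0.0062]
trough top 0.74 [342.2 197.1] [ 0.5391 -0.1374]
trough side 0.75 [304.7 219.6] [ 0.551 -0.118]
trough side 0.38 [285.1 323.5] [0.5787 0.3501]
brush_grip top 0.75 [388.9 202.9] [ 0.5143 -0.2955]
brush_grip top 0.62 [409.1 249.5] [ 0.3546 -0.3614]
brush_grip top 0.57 [305.3 192.9] [ 0.5506 -0.0078]
brush_grip side 0.89 [367.2 168.4] [ 0.3394 -0.3895]
brush_grip side 0.64 [318.8 178. ] [ 0.508  -0.3142]
brush top 0.77 [386.3 204.9] [ 0.5104 -0.2948]
brush top 0.69 [307.8 183.4] [ 0.5894 -0.0146]
brush top 0.59 [407.1 249.4] [ 0.3521 -0.3656]
brush side 0.74 [367.7 182.6] [ 0.3365 -0.3887]
loupe_grip top 0.96 [211.4 207.7] [0.5038 0.3263]
loupe_grip side 0.67 [320.8 312.6] [0.5013 0.3253]
lens top 0.83 [206.  189.1] [0.5704 0.3476]
lens top 0.45 [305.7 193.2] [ 0.5536 -0.0073]
lens side 0.63 [281.8 323
[... 164 characters left out ...]
op 0.72 [307.6 193.5] [ 0.553  -0.0138]
stage side 0.8 [305.3 238.9] [ 0.546 -0.009]
cap_1_c top 0.72 [311.1 183.5] [ 0.5861 -0.0272]
cap_1_c top 0.49 [299.  200.8] [0.5253 0.0155]
mark top 0.46 [306.  167.9] [ 0.6307 -0.0123]
mark side 0.72 [317.6 314.6] [0.5053 0.4389]
mark side 0.67 [305.1 241.7] [0.5374 0.1712]
mark side 0.39 [273.3 210.6] [0.6291 0.0058]
[0.1577 0.6563 0.2313] [0.     0.1176 0.9931 0.    ] 1.2
[[-0.0065 -0.9968  0.0801  0.4301]
 [-1.      0.0062 -0.0043 -0.0661]
 [ 0.0038 -0.0801 -0.9968  1.4599]
 [ 0.      0.      0.      1.    ]] [[-0.9996  0.0183  0.0217  0.4856]
 [-0.0113  0.4446 -0.8956  1.1599]
 [-0.026  -0.8955 -0.4442  0.6992]
 [ 0.      0.      0.      1.    ]]
```

```bash
python3 -c "
import cv2
t=cv2.imread('pics/t1.png');s=cv2.imread('pics/s1.png')
cv2.imwrite('pics/t1c.png',cv2.resize(t[130:280,180:420],(800,500),interpolation=cv2.INTER_CUBIC))
cv2.imwrite('pics/s1c.png',cv2.resize(s[150:350,210:450],(720,600),interpolation=cv2.INTER_CUBIC))
"
```

```text
(no output)
```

View pics/t1c.png

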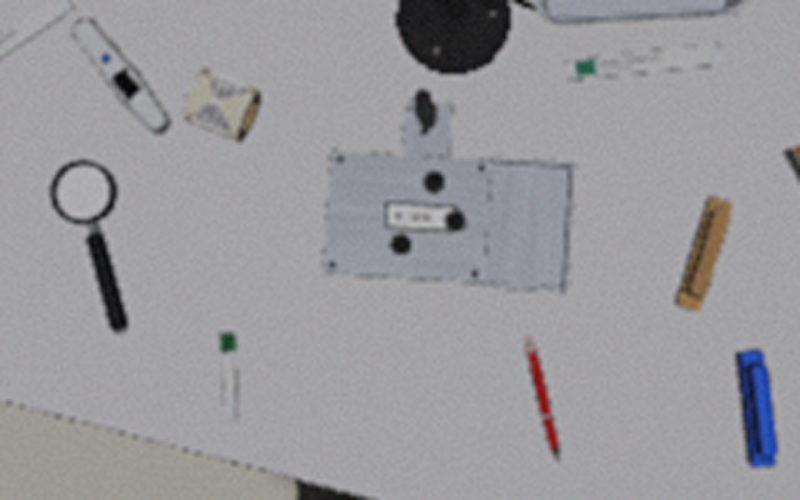

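View pics/s1c.png

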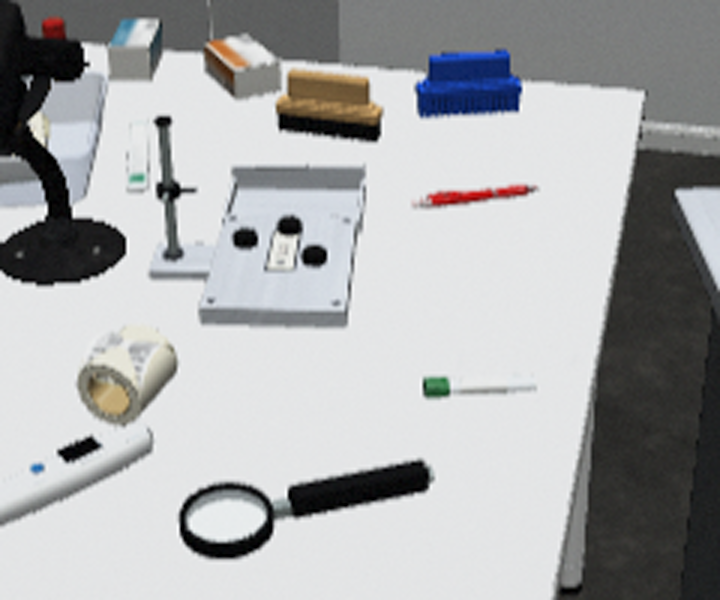

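```bash
cat > fit.py <<'E'
from h import *
from scipy.optimize import least_squares
np.set_printoptions(precision=4,suppress=True)
t=bot.read_camera("top");s=bot.read_camera("side")
T=lambda x,y:np.array([180+x*.3,130+y*.3]); S=lambda x,y:np.array([210+x/3,150+y/3])
def fit(obs,x0):
    def P(v,X): c,n=np.cos(v[2]),np.sin(v[2]); return [v[0]+c*X[0]-n*X[1],v[1]+n*X[0]+c*X[1],X[2]]
    f=lambda v:np.concatenate([proj(p,P(v,X))-u for p,X,u in obs])
    r=least_squares(f,x0,loss="soft_l1"); print(r.x, np.round(r.fun,1).reshape(-1,2).tolist()); return r.x,P
st,P=fit([(t,(.065,.1,.02),T(331,152)),(t,(-.065,.1,.02),T(325,271)),(t,(.065,-.07,.02),T(488,158)),(t,(-.065,-.07,.02),T(474,281)),
 (s,(.065,.1,.02),S(202,311)),(s,(-.065,.1,.02),S(348,314)),(s,(.105,0,.156),S(163,120)),(s,(0,0,.021),S(283,250)),(t,(0,0,.021),T(423,216))],[.545,-.015,0])
for z in np.arange(.076,.137,.01): print(round(z,3),(proj(s,P(st,(.079,0,z)))-[210,150])*3)
ca=[(T(434,182),S(245,236)),(T(456,220),S(290,224)),(T(401,244),S(314,255))]
for a,b in ca:
    X,e=tri(t,a,s,b); Xz=atz(t,a,.032); d=Xz[:2]-st[:2]; c,n=np.cos(st[2]),np.sin(st[2])
    print("cap",X,e,Xz,"in plate",c*d[0]+n*d[1],-n*d[0]+c*d[1])
# brush
br,_=fit([(t,(.06,0,.036),T(719,198)),(t,(-.06,0,.036),T(689,308)),(s,(.047,0,.072),S(288,71)),(s,(-.047,0,.072),S(368,77)),(s,(.06,.013,0),S(279,130)),(s,(-.06,.013,0),S(380,138))],[.514,-.3,-.2])
lo,_=fit([(t,(.08,0,.010),T(84,192)),(t,(-.072,0,.015),T(121,330)),(s,(.08,0,.007),S(227,519)),(s,(-.072,0,.015),S(431,473)),(t,(.033,0,.015),T(94,232))],[.504,.326,.2])
for n,L in(("plate",st),("window",st),("brush_grip",br),("loupe_grip",lo)):
  for nm,p in(("t",t),("s",s)):
    z=dict(plate=.02,window=.021,brush_grip=.054,loupe_grip=.011)[n]
    print(n,nm,[(round(d["score"],2),atz(p,d["xy"],z)[:2]) for d in bot.tip_of(n,p)[:2]])
E
python3 fit.py
```

```text
[ 0.5468 -0.0067 -0.0573] [[-1.1, -0.5], [-1.5, 0.5], [-0.3, 0.1], [2.1, -0.1], [-0.5, -1.6], [0.1, -1.9], [-0.1, -0.8], [0.4, -0.4], [-1.5, -0.0]]
0.076 [196.9788 196.2244]
0.086 [196.2954 186.6535]
0.096 [195.6074 177.0181]
0.106 [194.9147 167.3176]
0.116 [194.2173 157.5513]
0.126 [193.5152 147.7187]
0.136 [192.8082 137.819 ]
cap [ 0.5833 -0.024   0.0255] 0.0020036083188020816 [ 0.5816 -0.0242  0.032 ] in plate 0.03578955920695361 -0.01547734927583043
cap [ 0.5421 -0.047   0.0249] 0.0003588647934630801 [ 0.5414 -0.0471  0.032 ] in plate -0.0030691359490695783 -0.04067703446983948
cap [0.5177 0.0111 0.0241] 0.001485177277313312 [0.5165 0.0107 0.032 ] in plate -0.031201725435677688 0.015568856351660623
[ 0.5047 -0.3061 -0.2748] [[-0.2, 0.0], [0.1, 0.2], [0.2, -0.9], [0.7, -0.4], [-0.9, 0.1], [-0.3, 1.0]]
[0.4989 0.3301 0.2594] [[-0.3, -0.2], [-1.4, -0.2], [0.4, -0.8], [-0.5, -0.9], [-0.5, 0.4]]
plate t [(0.57, array([ 0.5528, -0.0103])), (0.28, array([0.5745, 0.343 ]))]
plate s [(0.6, array([0.541 , 0.0105]))]
window t [(0.76, array([ 0.5506, -0.0132]))]
window s [(0.88, array([0.5465, 0.0032])), (0.57, array([ 0.4996, -0.2493]))]
brush_grip t [(0.77, array([ 0.5149, -0.3103])), (0.52, array([ 0.3448, -0.3625]))]
brush_grip s [(0.86, array([ 0.3434, -0.3672])), (0.69, array([ 0.5073, -0.3108]))]
loupe_grip t [(0.74, array([ 0.364 , -0.1401])), (0.65, array([0.5045, 0.3242]))]
loupe_grip s [(0.79, array([0.5015, 0.3369]))]
```

```bash
cat > ov.py <<'E'
from h import *
t=bot.read_camera("top");s=bot.read_camera("side")
v=[.5468,-.0067,-.0573]
c,n=np.cos(v[2]),np.sin(v[2])
P=lambda X:[v[0]+c*X[0]-n*X[1],v[1]+n*X[0]+c*X[1],X[2]]
L=[[(.065,.1,.02),(-.065,.1,.02),(-.065,-.07,.02),(.065,-.07,.02),(.065,.1,.02)],[(.065,-.07,.02),(.065,-.154,.03),(-.065,-.154,.03),(-.065,-.07,.02)],
[(.012,.036,.021),(-.012,.036,.021),(-.012,-.036,.021),(.012,-.036,.021),(.012,.036,.021)],[(.105,0,.156),(.105,0,.02)],[(.079,0,.085),(.105,0,.085)]]
out=[]
for p,(x0,y0,w,h),k in((t,(270,150,90,75),8),(s,(250,180,90,90),6.6)):
    im=cv2.resize(np.ascontiguousarray(p["pixels"][y0:y0+h,x0:x0+w,::-1]),None,fx=k,fy=k,interpolation=cv2.INTER_CUBIC)
    cv2.imwrite("pics/raw%d.png"%len(out),im)
    for l in L:
        q=np.array([(proj(p,P(X))-[x0,y0]+.5)*k for X in l]).astype(np.int32)
        cv2.polylines(im,[q],False,(0,0,255),1)
    out.append(im)
    cv2.imwrite("pics/ov%d.png"%len(out),im)
E
python3 ov.py
```

```text
(no output)
```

View pics/ov1.png

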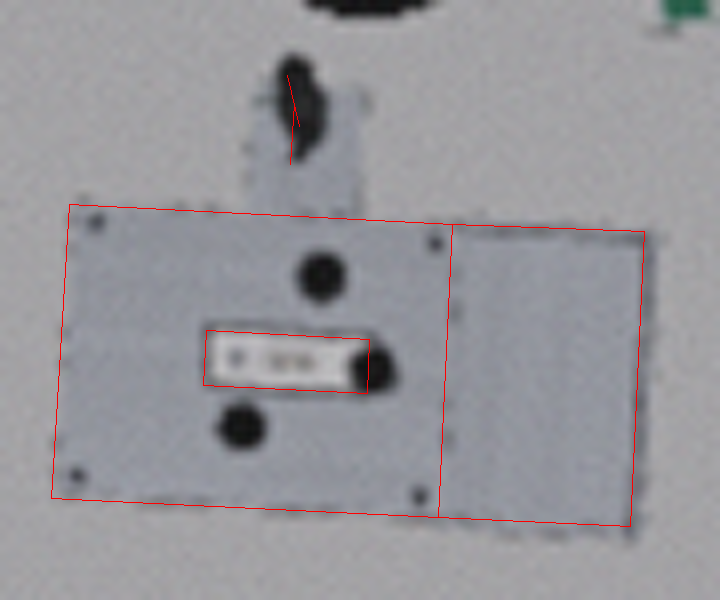

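View pics/ov2.png

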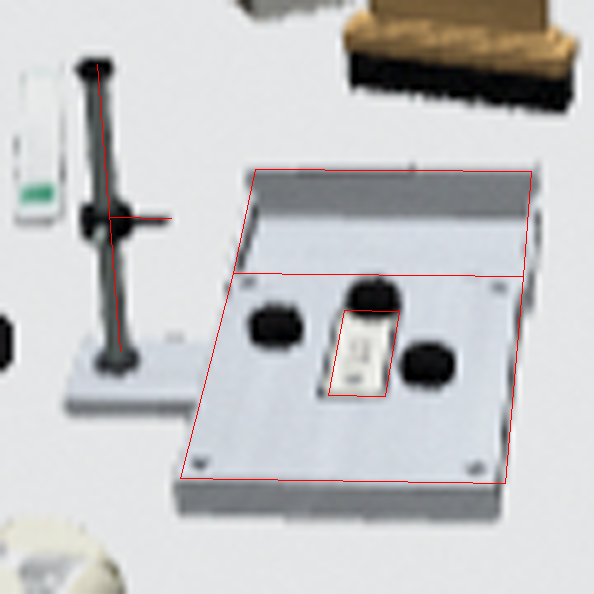

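```bash
cat > plan.py <<'E'
from h import *
from scipy.spatial.transform import Rotation as Ro
# waypoints world x,y,z[m], yaw of tool y-axis minus pi/2 ; step mm per row
def plan(*W, start=None):
    o=bot.get_obs(); w=o["tool_rot"]; R=Ro.from_quat([w[1],w[2],w[3],w[0]]); p=np.array(o["eef_pos"]) 
    M=R.as_matrix()
    print("now",np.round(p,4),"yaw",round(np.arctan2(M[1,1],M[0,1])-np.pi/2,4),"tilt",np.round(M[:2,2],4),"t",o["t"],"F",np.round(o["contact_force"],1),"w",round(o["gripper_width"],3))
    cur=p;cy=np.arctan2(M[1,1],M[0,1])-np.pi/2
    for x,y,z,yaw,step in W:
        tgt=np.array([x,y,z]);n=max(1,int(np.ceil(np.linalg.norm(tgt-cur)*1000/step)),int(np.ceil(abs(yaw-cy)/.17)))
        for i in range(1,n+1):
            q=cur+(tgt-cur)*i/n; ya=cy+(yaw-cy)*i/n
            Rt=np.c_[[-np.cos(ya),-np.sin(ya),0],[-np.sin(ya),np.cos(ya),0],[0,0,-1]]
            rv=Ro.from_matrix(M.T@Rt).as_rotvec(); d=M.T@(q-p)*1000
            print(list(np.round(rv,3)+0.),list(np.round(d,1)+0.))
        cur,cy=tgt,yaw
E
python3 -c "
from plan import *
plan((.42,.5,.2,-.25,60),(.55,.25,.2,-.25,60),(.56,0.02,.2,-.275,60),(.507,-.307,.13,-.275,60))"
```

```text
now [0.1577 0.6563 0.2313] yaw -0.2358 tilt [-0.  0.] t 1.8 F [ 0.1  0.9 -0.4] w 1.001
[np.float64(0.0), np.float64(0.0), np.float64(0.002)] [np.float64(-48.6), np.float64(-15.1), np.float64(5.2)]
[np.float64(0.0), np.float64(0.0), np.float64(0.005)] [np.float64(-97.2), np.float64(-30.2), np.float64(10.4)]
[np.float64(0.0), np.float64(0.0), np.float64(0.007)] [np.float64(-145.8), np.float64(-45.4), np.float64(15.6)]
[np.float64(0.0), np.float64(0.0), np.float64(0.009)] [np.float64(-194.4), np.float64(-60.5), np.float64(20.9)]
[np.float64(0.0), np.float64(0.0), np.float64(0.012)] [np.float64(-243.0), np.float64(-75.6), np.float64(26.1)]
[np.float64(0.0), np.float64(0.0), np.float64(0.014)] [np.float64(-291.6), np.float64(-90.7), np.float64(31.3)]
[np.float64(0.0), np.float64(0.0), np.float64(0.014)] [np.float64(-328.5), np.float64(-133.3), np.float64(31.3)]
[np.float64(0.0), np.float64(0.0), np.float64(0.014)] [np.float64(-365.5), np.float64(-175.8), np.float64(31.3)]
[np.float64(0.0), np.float64(0.0), np.float64(0.014)] [np.float64(-402.5), np.float64(-218.4), np.float64(31.3)]
[np.f
[... 650 characters left out ...]
7), np.float64(31.3)]
[np.float64(0.0), np.float64(0.0), np.float64(0.039)] [np.float64(-544.0), np.float64(-579.8), np.float64(43.0)]
[np.float64(0.0), np.float64(0.0), np.float64(0.039)] [np.float64(-548.1), np.float64(-634.8), np.float64(54.6)]
[np.float64(0.0), np.float64(0.0), np.float64(0.039)] [np.float64(-552.3), np.float64(-689.9), np.float64(66.3)]
[np.float64(0.0), np.float64(0.0), np.float64(0.039)] [np.float64(-556.4), np.float64(-745.0), np.float64(78.0)]
[np.float64(0.0), np.float64(0.0), np.float64(0.039)] [np.float64(-560.6), np.float64(-800.0), np.float64(89.6)]
[np.float64(0.0), np.float64(0.0), np.float64(0.039)] [np.float64(-564.7), np.float64(-855.1), np.float64(101.3)]
```

Request:
jog_arm(motion=[[0,0,0,-48,-15,5,85],[0,0,0,-97,-30,10,85],[0,0,0.01,-146,-45,16,85],[0,0,0.01,-194,-60,21,85],[0,0,0.01,-243,-76,26,85],[0,0,0.01,-291,-91,31,85],[0,0,0.01,-325,-133,31,85],[0,0,0.01,-358,-176,31,85],[0,0,0.01,-390,-218,31,85],[0,0,0.01,-420,-261,31,85]])

```text
t: 3.05
eef_pos: [0.5059, 0.3028, 0.2005]
tool_rot: [0.0, 0.123, 0.992, 0.0]
contact_force: [0.1, -0.6, 0.3]
gripper_width: 0.996
grasp_force: 0.0
```

```bash
sed -i 's/print(list(np.round(rv,3)+0.),list(np.round(d,1)+0.))/print(round(rv[2],3),*np.round(d,1))/' plan.py; python3 -c "
from plan import *
plan((.53,.15,.2,-.275,60),(.53,-.1,.2,-.275,60),(.506,-.3065,.13,-.275,60))"
```

```text
now [0.5059 0.3028 0.2005] yaw -0.246 tilt [0.0005 0.0003] t 3.05 F [ 0.1 -0.6  0.3] w 0.996
0.01 -20.2 -47.4 0.2
0.019 -40.4 -94.9 0.3
0.029 -60.6 -142.3 0.5
0.029 -72.8 -190.8 0.4
0.029 -85.0 -239.3 0.4
0.029 -97.2 -287.8 0.4
0.029 -109.3 -336.3 0.4
0.029 -121.5 -384.8 0.4
0.029 -128.3 -436.3 17.9
0.029 -135.0 -487.9 35.3
0.029 -141.7 -539.4 52.8
0.029 -148.5 -591.0 70.3
```

Request:
jog_arm(motion=[[0,0,0.01,-20,-50,0,85],[0,0,0.02,-42,-105,0,85],[0,0,0.03,-60,-160,0,85],[0,0,0.03,-75,-215,0,85],[0,0,0.03,-90,-270,0,85],[0,0,0.03,-104,-325,0,85],[0,0,0.03,-118,-380,0,85],[0,0,0.03,-128,-436,0,85],[0,0,0.03,-138,-490,10,85],[0,0,0.03,-148,-545,30,85]])

```text
t: 4.3
eef_pos: [0.5168, -0.262, 0.171]
tool_rot: [0.001, 0.137, 0.991, -0.0]
contact_force: [0.9, 0.4, 0.3]
gripper_width: 0.992
grasp_force: 0.0
```

```bash
cat > look.py <<'E'
from plan import *
plan((.505,-.3065,.10,-.275,60),(.505,-.3065,.040,-.275,30))
t=bot.read_camera("top");s=bot.read_camera("side")
for nm,p in(("t",t),("s",s)): print(nm,[(round(d["score"],2),np.round(d["xy"],1),atz(p,d["xy"],.054)[:2]) for d in bot.tip_of("brush_grip",p)[:3]])
im=s["pixels"][130:230,270:380,::-1]; cv2.imwrite("pics/near.png",cv2.resize(np.ascontiguousarray(im),None,fx=5.5,fy=5.5,interpolation=cv2.INTER_CUBIC))
E
python3 look.py
```

```text
now [ 0.5168 -0.262   0.171 ] yaw -0.2752 tilt [ 0.0028 -0.0006] t 4.3 F [0.9 0.4 0.3] w 0.992
-0.0 -0.3 -23.0 35.5
-0.0 -0.6 -46.0 71.0
-0.0 -0.5 -46.0 91.0
-0.0 -0.5 -46.0 111.0
-0.0 -0.4 -46.0 131.0
t [(0.58, array([410.1, 247.7]), array([ 0.3606846 , -0.36491944]))]
s [(0.85, array([320.6, 175.9]), array([ 0.50195605, -0.33163454])), (0.6, array([366.9, 171.9]), array([ 0.34310405, -0.35838124]))]
```

Request:
jog_arm(motion=[[0,0,0,0,-23,35,85],[0,0,0,0,-46,71,85],[0,0,0,0,-46,91,85],[0,0,0,0,-46,111,85],[0,0,0,0,-46,129,85],[0,0,0,0,-46,129,85]], grip_force=40)

```text
t: 5.25
eef_pos: [0.5032, -0.3032, 0.0401]
tool_rot: [-0.001, 0.137, 0.991, 0.001]
contact_force: [0.5, -0.1, 0.5]
gripper_width: 0.995
grasp_force: 0.0
```

```bash
python3 look.py
```

```text
now [ 0.5032 -0.3032  0.0401] yaw -0.2745 tilt [-0.0019  0.0013] t 5.25 F [ 0.5 -0.1  0.5] w 0.995
0.0 -1.3 -1.3 -30.0
0.0 -2.5 -2.7 -59.9
0.0 -2.6 -2.7 -39.9
0.0 -2.6 -2.7 -19.9
0.0 -2.7 -2.7 0.1
t [(0.67, array([426.7, 176.5]), array([ 0.60499354, -0.42815176])), (0.51, array([409.9, 247.1]), array([ 0.36272258, -0.36428377]))]
s [(0.72, array([317. , 179.2]), array([ 0.51392894, -0.30451612])), (0.55, array([365.4, 171.4]), array([ 0.34786091, -0.36302921]))]
```

View pics/near.png

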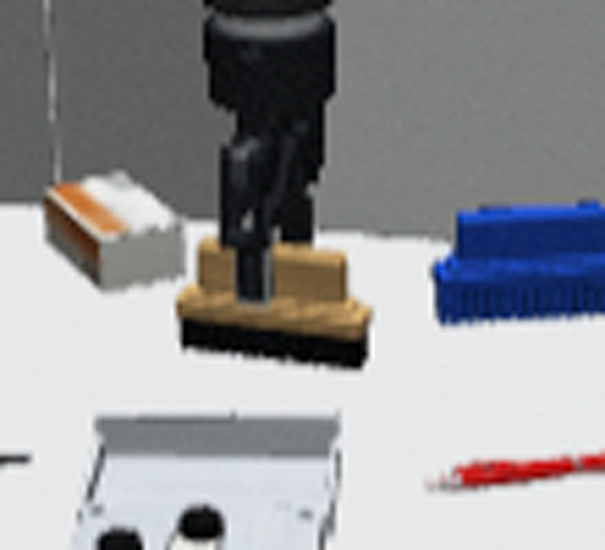

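```bash
python3 -c "
from h import *
s=bot.read_camera('side')
for X in([.5032,-.255,.05],[.5032,-.303,.054],[.495,-.303,.054]): print((proj(s,X)-[270,130]+.5)*5.5)"
```

```text
[278.8629879  313.05017392]
[278.91666628 274.01820699]
[292.43875186 273.75726114]
```

Request:
jog_arm(motion=[[0,0,0,0,0,0,40],[0,0,0,0,0,0,10],[0,0,0,0,0,0,10],[0,0,0,0,0,0,10],[0,0,0,0,0,0,10],[0,0,0,0,0,0,10]], grip_force=60)

```text
t: 6.25
eef_pos: [0.5036, -0.3045, 0.0414]
tool_rot: [0.0, 0.137, 0.991, -0.0]
contact_force: [-0.6, -0.6, 2.7]
gripper_width: 0.202
grasp_force: 59.2
```

```bash
cat > st.py <<'E'
import numpy as np
V=(.548,-.008,-.057)
def S(x,y,z,step,yaw=V[2]):
    c,n=np.cos(V[2]),np.sin(V[2]); return (V[0]+c*x-n*y,V[1]+n*x+c*y,z,yaw,step)
E
python3 -c "
from plan import *;from st import *
plan((.505,-.306,.14,-.275,50),S(0,.07,.14,50),S(0,.07,.064,40))"
```

```text
now [ 0.5036 -0.3045  0.0414] yaw -0.2758 tilt [ 0.0002 -0.0001] t 6.25 F [-0.6 -0.6  2.7] w 0.202
-0.0 -0.9 -0.5 -49.3
-0.001 -1.8 -1.0 -98.6
-0.028 5.1 44.8 -98.6
-0.055 12.0 90.7 -98.6
-0.083 18.8 136.5 -98.6
-0.11 25.7 182.4 -98.6
-0.137 32.6 228.2 -98.6
-0.164 39.5 274.1 -98.6
-0.192 46.3 319.9 -98.6
-0.219 53.2 365.8 -98.6
-0.219 53.2 365.8 -60.6
-0.219 53.2 365.8 -22.6
```

Request:
jog_arm(motion=[[0,0,0,0,0,-49,10],[0,0,-0.05,0,10,-98,10],[0,0,-0.1,5,45,-98,10],[0,0,-0.15,12,91,-98,10],[0,0,-0.18,19,137,-98,10],[0,0,-0.22,26,182,-98,10],[0,0,-0.22,33,228,-98,10],[0,0,-0.22,40,274,-98,10],[0,0,-0.22,46,320,-98,10],[0,0,-0.22,53,366,-98,10]])

```text
t: 7.5
eef_pos: [0.5519, 0.0636, 0.139]
tool_rot: [-0.0, 0.028, 1.0, -0.0]
contact_force: [0.5, 0.0, -1.2]
gripper_width: 0.2
grasp_force: 58.8
```

```bash
python3 -c "
from plan import *;from st import *
plan(S(0,.07,.064,40),S(0,-.08,.064,15))
t=bot.read_camera('top');s=bot.read_camera('side')
k=5.5
im=cv2.resize(np.ascontiguousarray(s['pixels'][150:250,250:360,::-1]),None,fx=k,fy=k,interpolation=cv2.INTER_CUBIC)
cv2.imwrite('pics/lift.png',im)"
```

```text
now [0.5519 0.0636 0.139 ] yaw -0.0559 tilt [-0.0004 -0.0001] t 7.5 F [ 0.5  0.  -1.2] w 0.2
0.001 -0.1 -0.8 37.5
0.001 -0.2 -1.7 75.0
0.001 -0.1 -16.7 75.0
0.001 -0.1 -31.7 75.0
0.001 -0.1 -46.7 75.0
0.001 -0.1 -61.7 75.0
0.001 -0.1 -76.7 75.0
0.001 -0.1 -91.7 75.0
0.001 -0.0 -106.7 75.0
0.001 -0.0 -121.7 75.1
0.001 -0.0 -136.7 75.1
0.001 0.0 -151.7 75.1
```

View pics/lift.png

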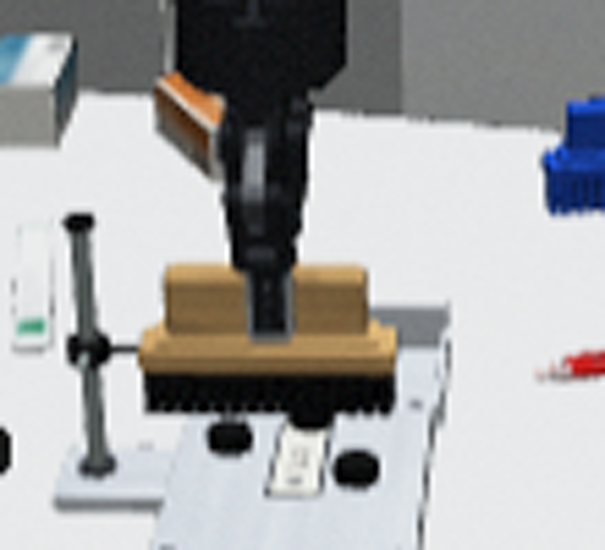

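Request:
jog_arm(motion=[[0,0,0,0,0,37,10],[0,0,0,0,0,66,10],[0,0,0,0,0,75,10],[0,0,0,0,-10,75,10],[0,0,0,0,-22,75,10],[0,0,0,0,-34,75,10],[0,0,0,0,-46,75,10],[0,0,0,0,-58,75,10],[0,0,0,0,-70,75,10],[0,0,0,0,-82,75,10]])

```text
t: 8.85
eef_pos: [0.5476, -0.0205, 0.0643]
tool_rot: [0.0, 0.028, 1.0, 0.0]
contact_force: [-0.3, 0.3, -1.0]
gripper_width: 0.2
grasp_force: 58.8
```

Request:
jog_arm(motion=[[0,0,0,0,-12,0,10],[0,0,0,0,-24,0,10],[0,0,0,0,-36,0,10],[0,0,0,0,-48,0,10],[0,0,0,0,-60,0,10],[0,0,0,0,-70,0,10],[0,0,0,0,-76,0,10],[0,0,0,0,-76,0,10]])

```text
t: 9.85
eef_pos: [0.5433, -0.0961, 0.0643]
tool_rot: [-0.0, 0.028, 1.0, -0.0]
contact_force: [0.1, 0.5, -1.2]
gripper_width: 0.206
grasp_force: 58.8
```

```bash
python3 -c "
from plan import *;from st import *
plan(S(0,-.08,.16,40),(.49,-.306,.15,-.275,55))
s=bot.read_camera('side')
k=5.5
im=cv2.resize(np.ascontiguousarray(s['pixels'][150:250,250:360,::-1]),None,fx=k,fy=k,interpolation=cv2.INTER_CUBIC)
cv2.imwrite('pics/swept.png',im)"
```

```text
now [ 0.5433 -0.0961  0.0643] yaw -0.0566 tilt [-0.0001 -0.    ] t 9.85 F [ 0.1  0.5 -1.2] w 0.206
0.0 0.1 2.7 -31.9
0.0 0.2 5.5 -63.8
0.0 0.3 8.2 -95.7
0.044 8.5 -35.9 -93.7
0.088 16.7 -80.1 -91.7
0.131 24.9 -124.3 -89.7
0.175 33.1 -168.4 -87.7
0.218 41.3 -212.6 -85.7
```

View pics/swept.png

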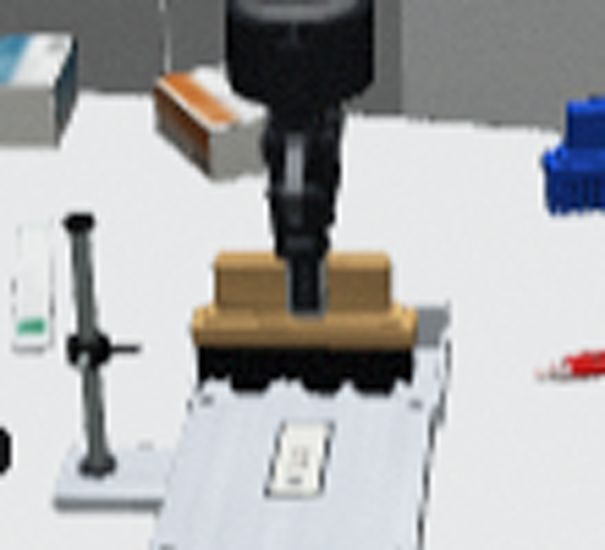

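Request:
jog_arm(motion=[[0,0,0,0,0,-30,10],[0,0,0,0,0,-70,10],[0,0,0.04,8,-36,-95,10],[0,0,0.08,16,-80,-95,10],[0,0,0.13,25,-124,-95,10],[0,0,0.18,33,-168,-95,10],[0,0,0.22,41,-212,-90,10]])

```text
t: 10.78
eef_pos: [0.4909, -0.3057, 0.1546]
tool_rot: [0.001, 0.137, 0.991, 0.0]
contact_force: [0.2, -0.0, -1.5]
gripper_width: 0.201
grasp_force: 58.8
```

```bash
python3 -c "
from plan import *;from st import *
plan((.49,-.306,.044,-.275,30))
s=bot.read_camera('side');t=bot.read_camera('top')
for n,p in(('t',t),('s',s)):
  for d in bot.tip_of('cap_1_c',p)[:5]:
    X=atz(p,d['xy'],.009); e=X[:2]-V[:2]; c,m=np.cos(V[2]),np.sin(V[2]); print(n,d['score'],d['xy'],'plate xy',c*e[0]+m*e[1],-m*e[0]+c*e[1])
a=cv2.resize(np.ascontiguousarray(s['pixels'][170:230,270:350,::-1]),(400,300),interpolation=cv2.INTER_CUBIC)
b=cv2.resize(np.ascontiguousarray(t['pixels'][160:220,290:370,::-1]),(400,300),interpolation=cv2.INTER_CUBIC)
cv2.imwrite('pics/tr.png',np.hstack([a,b]))"
```

```text
now [ 0.4909 -0.3057  0.1546] yaw -0.2758 tilt [0.0011 0.    ] t 10.775 F [ 0.2 -0.  -1.5] w 0.201
-0.0 0.2 -0.1 27.7
-0.0 0.4 -0.3 55.3
-0.001 0.6 -0.4 83.0
-0.001 0.8 -0.6 110.6
t 0.55 [338.0, 203.8] plate xy -0.02653589560295961 -0.115624973585215
s 0.45 [320.4, 216.4] plate xy -0.03806488695162756 -0.11991701879168633
s 0.44 [306.1, 217.0] plate xy 0.005250778076701606 -0.1152044135949479
s 0.24 [318.7, 163.2] plate xy -0.005898730314829723 -0.5524293240772897
```

View pics/tr.png

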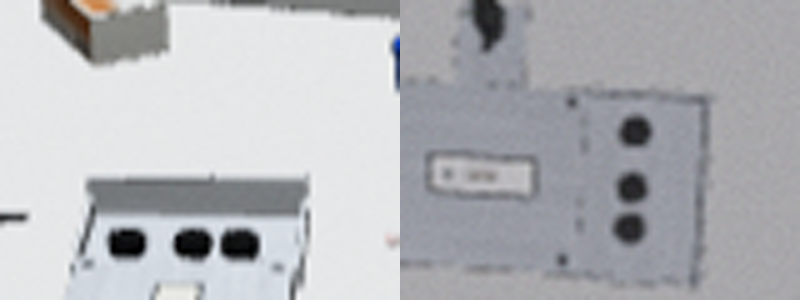

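Request:
jog_arm(motion=[[0,0,0,0,0,40,10],[0,0,0,0,0,80,10],[0,0,0,0,0,100,10],[0,0,0,0,0,108,10],[0,0,0,0,0,112,10],[0,0,0,0,0,112,10],[0,0,0,0,0,112,30],[0,0,0,0,0,112,60],[0,0,0,0,0,112,85],[0,0,0,0,0,112,85]])

```text
t: 12.22
eef_pos: [0.4906, -0.3051, 0.0424]
tool_rot: [0.0, 0.138, 0.99, -0.0]
contact_force: [-0.0, -0.1, -0.3]
gripper_width: 0.964
grasp_force: 0.0
```

Request:
jog_arm(motion=[[0,0,0,0,0,0,85],[0,0,0,0,0,0,85],[0,0,0,0,0,-25,85],[0,0,0,0,0,-60,85],[0,0,0,0,0,-110,85],[0,0,0,0,0,-150,85]])

```text
t: 12.98
eef_pos: [0.4907, -0.3052, 0.1942]
tool_rot: [0.0, 0.138, 0.99, -0.0]
contact_force: [0.6, -0.2, -0.4]
gripper_width: 0.999
grasp_force: 0.0
```

```bash
python3 -c "
from plan import *;from st import *
plan((.53,-.1,.2,-.1,60),(.53,.15,.2,.1,60),(.499,.330,.12,.26,60))
s=bot.read_camera('side');t=bot.read_camera('top')
for n,z in(('brush_grip',.054),('loupe_grip',.011),('lens',.007),('loupe',0.)):
 for m,p in(('t',t),('s',s)): print(n,m,[(round(d['score'],2),atz(p,d['xy'],z)[:2]) for d in bot.tip_of(n,p)[:2]])"
```

```text
now [ 0.4907 -0.3052  0.1942] yaw -0.276 tilt [ 0.0009 -0.0005] t 12.975 F [ 0.6 -0.2 -0.4] w 0.999
-0.044 4.5 52.0 -1.5
-0.088 9.1 104.1 -2.9
-0.132 13.6 156.1 -4.4
-0.176 18.1 208.2 -5.9
-0.216 31.7 256.3 -5.9
-0.256 45.4 304.4 -5.9
-0.296 59.0 352.5 -5.9
-0.336 72.6 400.6 -6.0
-0.376 86.3 448.7 -6.0
-0.416 106.0 489.9 14.0
-0.456 125.7 531.1 34.0
-0.496 145.5 572.3 53.9
-0.536 165.2 613.4 73.9
brush_grip t [(0.7, array([ 0.49491872, -0.30816872]))]
brush_grip s [(0.93, array([ 0.49519945, -0.32113864])), (0.72, array([ 0.34822214, -0.3755053 ]))]
loupe_grip t [(0.75, array([0.50634918, 0.33625635])), (0.58, array([ 0.50152868, -0.31282747]))]
loupe_grip s [(0.66, array([0.50347385, 0.32993334]))]
lens t [(0.77, array([0.58258712, 0.34641602]))]
lens s [(0.79, array([0.5782771 , 0.35317413]))]
loupe t [(0.67, array([0.50578034, 0.32718318]))]
loupe s [(0.88, array([0.50062913, 0.33773314])), (0.63, array([ 0.54715614, -0.05794715]))]
```

Request:
jog_arm(motion=[[0,0,-0.05,4,52,0,85],[0,0,-0.1,9,104,0,85],[0,0,-0.14,14,156,0,85],[0,0,-0.18,18,208,0,85],[0,0,-0.22,32,256,0,85],[0,0,-0.26,45,304,0,85],[0,0,-0.3,59,352,0,85],[0,0,-0.34,73,400,0,85],[0,0,-0.38,86,449,0,85],[0,0,-0.42,106,490,14,85]])

```text
t: 14.72
eef_pos: [0.5228, 0.1976, 0.1785]
tool_rot: [0.001, -0.073, 0.997, 0.0]
contact_force: [0.6, -0.0, -0.8]
gripper_width: 0.996
grasp_force: 0.0
```

```bash
python3 -c "
from plan import *;from st import *
plan((.501,.331,.08,.26,55),(.501,.331,.004,.26,25))"
```

```text
now [0.5228 0.1976 0.1785] yaw 0.1458 tilt [0.0018 0.001 ] t 14.725 F [ 0.6 -0.  -0.8] w 0.996
-0.029 0.6 33.8 24.7
-0.057 1.2 67.5 49.3
-0.086 1.7 101.3 74.0
-0.114 2.3 135.1 98.6
-0.114 2.4 135.1 117.6
-0.114 2.4 135.0 136.6
-0.114 2.4 135.0 155.6
-0.114 2.5 135.0 174.6
```

Request:
jog_arm(motion=[[0,0,-0.03,0,34,25,85],[0,0,-0.06,1,68,50,85],[0,0,-0.09,2,101,74,85],[0,0,-0.114,2,135,99,85],[0,0,-0.114,2,135,120,85],[0,0,-0.114,2,135,145,85],[0,0,-0.114,2,135,165,85],[0,0,-0.114,2,135,174,85],[0,0,-0.114,2,135,174,85]])

```text
t: 15.85
eef_pos: [0.5005, 0.3284, 0.0038]
tool_rot: [-0.0, -0.129, 0.992, -0.0]
contact_force: [0.4, 0.9, 0.3]
gripper_width: 0.992
grasp_force: 0.0
```

```bash
python3 -c "
from plan import *
plan()
s=bot.read_camera('side')
im=cv2.resize(np.ascontiguousarray(s['pixels'][260:360,250:390,::-1]),None,fx=5.5,fy=5.5,interpolation=cv2.INTER_CUBIC)
cv2.imwrite('pics/lg.png',im)"
```

```text
now [0.5005 0.3284 0.0038] yaw 0.2579 tilt [-0.0008 -0.0006] t 15.85 F [0.4 0.9 0.3] w 0.992
```

View pics/lg.png

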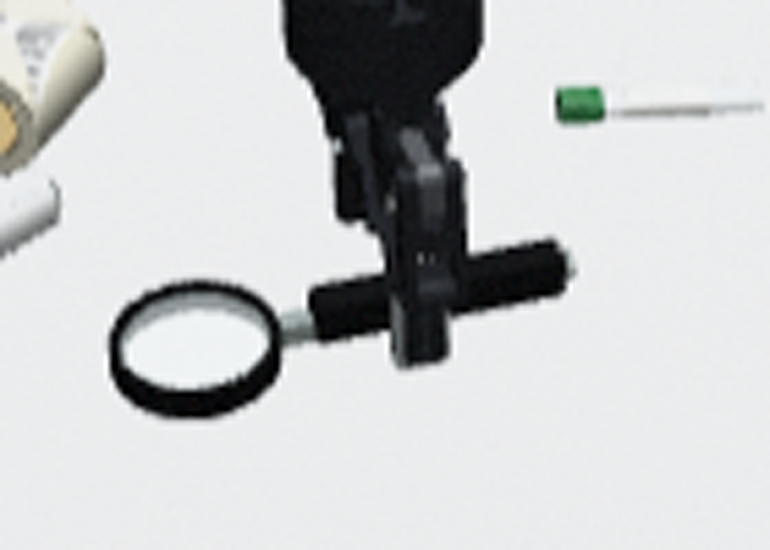

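Request:
jog_arm(motion=[[0,0,0,0,0,0,40],[0,0,0,0,0,0,8],[0,0,0,0,0,0,8],[0,0,0,0,0,0,8],[0,0,0,0,0,0,8],[0,0,0,0,0,0,8]], grip_force=90)

```text
t: 16.65
eef_pos: [0.501, 0.329, 0.0049]
tool_rot: [0.0, -0.129, 0.992, 0.0]
contact_force: [-0.7, -0.8, 5.9]
gripper_width: 0.164
grasp_force: 89.9
```

```bash
python3 -c "
from plan import *
plan((.5,.33,.10,.26,40),(.5,.33,.17,.26,55))
s=bot.read_camera('side');t=bot.read_camera('top')
for n,z in(('lens',.007),):
 for m,p in(('t',t),('s',s)): print(n,m,[(round(d['score'],2),atz(p,d['xy'],z)[:2]) for d in bot.tip_of(n,p)[:2]])"
```

```text
now [0.501  0.329  0.0049] yaw 0.2583 tilt [0.0007 0.0007] t 16.65 F [-0.7 -0.8  5.9] w 0.164
-0.001 0.2 0.4 -31.7
-0.001 0.4 0.8 -63.4
-0.002 0.7 1.3 -95.1
-0.002 0.6 1.3 -130.1
-0.002 0.6 1.3 -165.1
lens t [(0.84, array([0.57362562, 0.3444898 ])), (0.51, array([ 0.53856556, -0.00796772]))]
lens s [(0.84, array([0.57960278, 0.34961451]))]
```

Request:
jog_arm(motion=[[0,0,0,0,0,-10,8],[0,0,0,0,0,-35,8],[0,0,0,0,0,-70,8],[0,0,0,0,0,-110,8],[0,0,0,0,0,-150,8],[0,0,0,0,0,-150,8]])

```text
t: 17.6
eef_pos: [0.5024, 0.3299, 0.158]
tool_rot: [0.003, -0.129, 0.992, 0.002]
contact_force: [0.6, 0.4, -0.9]
gripper_width: 0.164
grasp_force: 89.1
```

```bash
python3 -c "
from plan import *
plan((.469,-.008,.155,0,40))
s=bot.read_camera('side');t=bot.read_camera('top')
D={}
for n in('lens','loupe_grip'):
 for m,p in(('t',t),('s',s)): D[n,m]=[d['xy'] for d in bot.tip_of(n,p)[:3]]; print(n,m,D[n,m])
 if D[n,'t'] and D[n,'s']: print(n,tri(t,D[n,'t'][0],s,D[n,'s'][0]))"
```

```text
now [0.5024 0.3299 0.158 ] yaw 0.2579 tilt [0.0051 0.0041] t 17.6 F [ 0.6  0.4 -0.9] w 0.164
0.029 13.2 -35.4 0.2
0.057 26.3 -70.7 0.3
0.086 39.5 -106.1 0.5
0.115 52.7 -141.4 0.7
0.143 65.8 -176.8 0.8
0.172 79.0 -212.1 1.0
0.201 92.2 -247.5 1.1
0.229 105.4 -282.8 1.3
0.258 118.5 -318.2 1.5
lens t [[192.1, 180.6], [429.4, 175.3], [197.8, 205.9]]
lens s [[306.5, 235.3], [277.8, 261.1]]
lens (array([0.55103841, 0.33088904, 0.21475819]), np.float64(0.05102800429500384))
loupe_grip t [[198.1, 203.1], [340.3, 197.1]]
loupe_grip s [[314.0, 254.2], [295.4, 215.5]]
loupe_grip (array([0.51144539, 0.3271422 , 0.16418257]), np.float64(0.0011586556594379504))
```

Request:
jog_arm(motion=[[0,0,0.03,13,-35,0,8],[0,0,0.06,26,-71,0,8],[0,0,0.09,40,-106,0,8],[0,0,0.12,53,-141,0,8],[0,0,0.15,66,-177,0,8],[0,0,0.18,79,-212,0,8],[0,0,0.21,92,-247,0,8],[0,0,0.24,105,-283,0,8],[0,0,0.258,119,-318,0,8],[0,0,0.258,119,-330,0,8]])

```text
t: 19.15
eef_pos: [0.4687, -0.0233, 0.1536]
tool_rot: [-0.001, 0.002, 1.0, -0.0]
contact_force: [0.4, 0.8, 0.2]
gripper_width: 0.164
grasp_force: 89.1
```

```bash
python3 -c "
from plan import *
plan((.469,-.008,.083,0,30))"
```

```text
now [ 0.4687 -0.0233  0.1536] yaw -0.0035 tilt [-0.002  -0.0008] t 19.15 F [0.4 0.8 0.2] w 0.164
-0.001 -0.1 5.1 23.5
-0.002 -0.3 10.2 47.1
-0.003 -0.4 15.4 70.6
```

Request:
jog_arm(motion=[[0,0,0,0,5,23,8],[0,0,0,0,10,47,8],[0,0,0,0,15,65,8],[0,0,0,0,15,70,8],[0,0,0,0,15,70,8],[0,0,0,0,15,70,8]])

```text
t: 19.9
eef_pos: [0.4704, -0.0058, 0.0849]
tool_rot: [0.001, -0.0, 1.0, 0.0]
contact_force: [-0.2, -0.3, -0.3]
gripper_width: 0.161
grasp_force: 89.0
```

```bash
python3 -c "
from plan import *;from st import *
plan()
s=bot.read_camera('side');t=bot.read_camera('top')
for n in('lens','mark'):
 D={}
 for m,p in(('t',t),('s',s)): D[m]=[d['xy'] for d in bot.tip_of(n,p)[:3]]; print(n,m,D[m],[atz(p,x,.085)[:2] for x in D[m]])
 if D['t'] and D['s']: print(n,tri(t,D['t'][0],s,D['s'][0]))
a=cv2.resize(np.ascontiguousarray(s['pixels'][170:270,250:330,::-1]),(400,500),interpolation=cv2.INTER_CUBIC)
b=cv2.resize(np.ascontiguousarray(t['pixels'][140:240,270:350,::-1]),(400,500),interpolation=cv2.INTER_CUBIC)
for im,p,o in((a,s,(250,170)),(b,t,(270,140))):
  for X in((.548,-.008,.085),S(.079,0,.085,1)[:3]): 
    u=(proj(p,X)-o+.5)*5; cv2.circle(im,tuple(int(v) for v in u),3,(0,0,255),1)
cv2.imwrite('pics/fin.png',np.hstack([a,b]))"
```

```text
now [ 0.4704 -0.0058  0.0849] yaw 0.0001 tilt [0.0011 0.0001] t 19.9 F [-0.2 -0.3 -0.3] w 0.161
lens t [[215.9, 152.0], [303.0, 191.5]] [array([0.68920861, 0.29394655]), array([ 0.55275132, -0.00137179])]
lens s [[302.8, 211.5], [253.7, 199.2], [330.3, 211.8]] [array([ 0.55003648, -0.01447651]), array([ 0.69702429, -0.09779018]), array([ 0.47399156, -0.00977323])]
lens (array([0.59681329, 0.25353272, 0.23738784]), np.float64(0.12525439885507786))
mark t [[306.4, 169.6]] [array([ 0.62712551, -0.01306243])]
mark s [[276.5, 210.1]] [array([ 0.62396521, -0.02574078])]
mark (array([ 0.62433735, -0.01340262,  0.09161352]), np.float64(0.0036470784360712882))
```

View pics/fin.png

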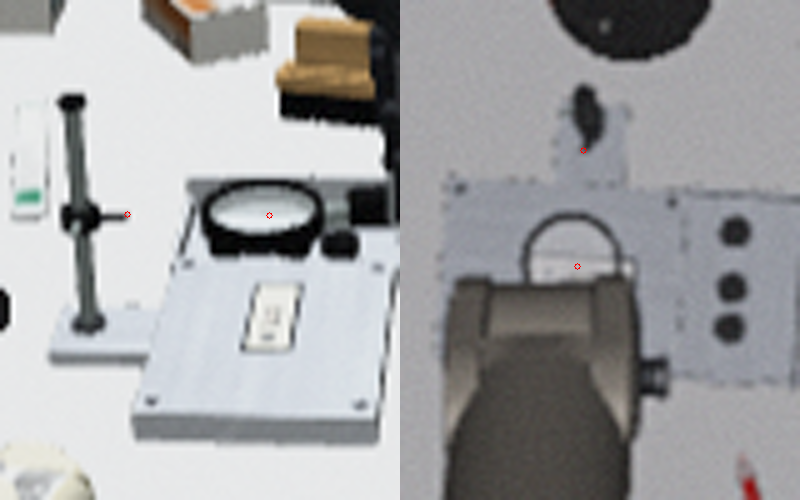

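Request:
jog_arm(motion=[[0,0,0,1,-2,1,8],[0,0,0,1,-2,1,8],[0,0,0,1,-2,1,8],[0,0,0,1,-2,1,8],[0,0,0,1,-2,1,8],[0,0,0,1,-2,1,8]])

```text
t: 20.95
eef_pos: [0.4689, -0.0078, 0.0833]
tool_rot: [0.0, -0.0, 1.0, 0.0]
contact_force: [-0.5, -0.1, -0.8]
gripper_width: 0.158
grasp_force: 89.0
```

```bash
python3 -c "
from plan import *
plan(); print(bot.hand_in())"
```

```text
now [ 0.4689 -0.0078  0.0833] yaw 0.0002 tilt [0. 0.] t 20.95 F [-0.5 -0.1 -0.8] w 0.158
the job is handed in; nothing more can be done
None
```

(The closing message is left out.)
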